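Index the boring jig to the missed hole and try the bit

ROBOT

A 6-joint arm with a two-finger parallel gripper is mounted at the origin on the work surface. World frame = base frame: x ahead of the robot, y to its left, z up, the work surface at z = 0. Lengths are in m, angles in rad, forces in N, time in s.
With the tool pointing down it reaches from about 0.35 to 0.975 m from the base axis. Payload 4.9 kg.
Tool frame: the origin (TCP) lies on the centre line of the jaws, within the pads' length; the fingertips stand ctrl.nose_length ahead of it and the grasp point (between the pads) lies 2 mm behind it (ctrl.nose_length is the distance from the TCP to the fingertips, in m); z points along the fingers, y is the direction in which the jaws open and shut (so a half turn about z gives the same grasp; the last joint's range is limited). The gripper opens to 85 mm and grips with 20 to 120 N. Pads are 22 mm wide; open, the fingers measure 114 mm over their backs; the gripper's body (76 mm by 85 mm) begins 54 mm behind the grasp point. The pads swing forward as they close: fully open they stand 13 mm farther back than shut.
Start: joints at [1.117, 0.053, 1.613, -0, 1.476, -0.119], TCP at [0.205, 0.59, 0.248] pointing down, gripper open.
Joint ranges: [-3.01, 3.01], [-1.01, 2.22], [0.06, 2.58], [-1.02, 4.17], [0.09, 2.62], [-3.14, 3.14]. Speed limits (rad/s): [2.57, 2.57, 3.14, 3.14, 3.14, 3.14].

INTERFACE

Orientations are given as a rotation vector (axis times angle).
In Python, from station import sensors, get_image, order, ctrl gives the robot as it stands.
- The arm moves only by the tool move_arm, never from a script. Its argument "increments" is a list of rows, each a list of 5 numbers: the shift along the tool's x, y, z in cm, then the turn about the tool's z in degrees, then the finger opening in cm, from 0 to 8.54. In form: [[dx, dy, dz, twist, gripper], ...]. A call has 1 to 5 rows; each row is the pose to reach, as a shift and turn from the pose commanded when the call began, along the tool's axes at that moment; what a row does not reach only later rows make up. A row lasts 1/8 s, in which the tool goes at most 62.5 mm and 10.7 degrees, less where a joint would pass 70% of its speed; a pose out of reach is approached as far as the arm can. A call with a gripper value outside its range is refused whole. The fingers move at their own pace and stop on an object; "newtons" is the grip in N (left out, the last holds). Time passes only in rows, so rows that repeat a pose let the fingers close. It gives the time, the measured TCP pose, the force and the opening at its end, in the units of the state.
- sensors.get_obs(): the state, without advancing time (a new reading comes with each control period).
- get_image(name): name is "scene" or "top"; returns a dict with "image" (400x640x3 uint8, red, green, blue), "K" (3x3 intrinsics, pixels), "R" (3x3) and "t" (3): a world point X has camera coordinates R X + t. Camera axes: x right, y down, z forward; pixel columns grow to the right and rows downward; lengths in m; the calibration is good to about 2 mm. A picture is of the moment at which its call begins. There is no depth.
- order.finish_job(): hands the job in, once; it reports no verdict.
The state is a dict: "t": time; "q": joint angles; "dq": joint speeds; "effort": joint torques, N m; "tool_pos": TCP position; "tool_rot": TCP orientation; "contact_force": force on the tool from outside, world axes, zero at the start; "wrist_torque": the same for the moment, N m; "opening": finger opening in m.
Only numpy, scipy, OpenCV 4.12 (cv2) and the standard library are available. Lean on these libraries where they do the work, as an engineer would, in place of code of your own. Each camera call takes 0.05 s, during which the arm holds its last target.

TASK

One hole in this row of shelf-pin holes was missed: it has only its pencil cross. Pull the index plunger of the boring jig, slide the router carriage along its rail until it stands over the cross and let the plunger drop fully home in the rail hole there. Then, with the router switched off, push it down to its stop to see that the bit meets the cross, let it spring all the way up again, and leave the jig locked there and the things lying around where they are.

Things in the scene. Friction and masses are not known exactly. Their poses are not given: they have to be found in the camera images.
- jig: Fixed set-up: plywood cabinet side, 600 x 280 x 18 mm, on battens (top 58 mm above the bench), with an aluminium index rail, 520 x 46 mm, along its near edge, held by two F-clamps standing 211 to 334 mm from the middle along the rail, up to 235 mm high. Origin: on the bench under the rail's middle; x across the rail away from the robot, y along the rail, z up.
- knob (a point): Centre of the index plunger's black ribbed knob, 26 mm in diameter and 26 mm long, on the carriage's near side; moves with the plunger. Its z is the plunger's axis, outward, leaning 28 degrees from vertical towards -x of the jig (the robot); y is along the rail. Below it along the axis: an 18 mm barrel from 18 mm, a 36 mm wide nose from 37 mm. Home: 37 mm to -x of the jig's origin, 121 mm above the bench.
- plunger (a joint): Index plunger, m: 0 = pin home in a rail hole, 0.008 = pin tip riding on the bevel between holes, 0.013 = pulled out to its stop. Spring about 5 N at 0, 8 N at the stop; it drives the pin home by itself when let go over a hole. The round-nosed 8 mm pin has 0.7 mm play to each side in a hole. The carriage is locked while the pin is in a hole.
- carriage (a joint): Position of the router carriage along the rail, m, positive towards +y of the jig; it starts near 0, locked in the middle hole; limits -0.14 and 0.14. About 3 N friction. Index holes at multiples of 0.032.
- cross (a point): Pencil cross on the panel, two 28 mm strokes 3 mm wide, at one of the row's places 96 or 128 mm from the middle, either way; the other places are bored holes. The point is the cross's centre.
- bit (a point): Tip of the router bit, 5 mm in diameter, on the router's vertical axis, 77 mm beyond the knob's home place across the rail (+x of the jig), at the same place along it. It moves with the router.
- battery_top (a point): Middle of the flat top of the router's battery, 72 x 66 mm, the place to push on the router, 281 mm above the bench when up; it moves with the router. The router with its base plate is 96 mm wide along the rail.
- router (a joint): Plunge of the battery router on its base's two columns, m: 0 = up, 0.025 = down at its stop, when the bit tip is 1.5 mm over the panel. Spring: about 8 N at the top, 12 N at the bottom; it comes up by itself when let go.
- glue: White glue bottle with black nozzle, 62 mm in diameter, 178 mm tall, standing on the bench left of the panel's near end. Leave it alone. Origin: centre of its underside.
- square: Try square, wooden stock 110 x 18 x 22 mm and steel blade 160 mm, lying on the bench in front of the panel's right end. Leave it alone. Origin: under the middle of the stock.
- drill: Cordless drill, 225 mm tall, standing on its battery on the bench to the left of the panel. Leave it alone. Origin: centre of the battery's underside.
- hammer: Hammer lying on the bench to the right of the panel. Leave it alone. Origin: underside of the middle.
- row_mid (a point): Point on the panel's top in the middle of the row of shelf-pin holes (8 mm, every 32 mm along y of the jig), under the router at the start; 40 mm from the jig's origin along its x. The rail's near bevelled edge has one index hole for each place of the row, also every 32 mm.
- bow_handle (a point): Middle of the carriage's fixed bow handle: a 15 mm bar along the rail, 94 mm wide over its two legs, above and behind the knob: 19 mm beyond the knob's centre across the rail and 65 mm above it (186 mm above the bench). A hand straight from above has no room at the knob; one tilted along the plunger's axis has.

How it is judged:
On the way, in this order (a step that is already met when the one before it is completed fails the run):
1. the carriage stands over the cross with the plunger home (horizontal distance between bit and cross below 0.004 m and value of joint plunger below 0.002 m), for 0.2 s.
2. the router is pushed down to its stop there (all of step 1 and value of joint router above 0.022 m), for 0.1 s.
At the end, for the whole second after the job is handed in: The bit's axis is within 4 mm of the centre of the cross, the plunger is home (within 2 mm), the router is up (within 2 mm) and the carriage is at rest (all of step 1 and value of joint router below 0.002 m and velocity of joint carriage between -0.01 and 0.01 m/s); the robot touches nothing.
It fails at once if a bystander was disturbed (moved more than 20 mm) (distance of any of glue, square, drill, hammer from where it was at the start of the episode above 0.02 m).
It also fails if it takes over 61 s, if anything falls off the work surface, if the arm or the gripper's body presses on something with over 40 N, if the wrist force passes 120 N, or if a joint passes its speed limit or range.

## Working session

There is one attempt and no reset: what is moved stays moved. The work goes in short steps, Python scripts to look and compute and a tool call to move; the robot and the scene stay as the last step left them, time stands still between calls to the robot, and variables do not carry over. Pictures are saved under pics/ and viewed, and the job is handed in when it is done.

Besides the shell and the picture viewer there is one more tool, called after ">>>" as name(argument=value, ...), one argument or row to a line, values as JSON. move_arm: Moves the arm, as the interface text tells. Its arguments: {"type":"object","properties":{"increments":{"type":"array"},"newtons":{"type":"number"}},"required":["increments"]}

```bash
mkdir -p pics; ls; python3 - <<'E'
from station import sensors,get_image,order,ctrl
import cv2,numpy as np
o=sensors.get_obs();print({k:np.round(v,4).tolist() for k,v in o.items()},ctrl.nose_length)
for n in("scene","top"):
    d=get_image(n);cv2.imwrite(f"pics/{n}0.png",d["image"][:,:,::-1]);np.savez(f"{n}0.npz",**d);print(n,d["K"],d["R"],d["t"])
E
```

```text
pics
{'t': 0.0, 'q': [1.117, 0.0534, 1.6143, 0.0, 1.476, -0.119], 'dq': [-0.0004, 0.0005, -0.0001, -0.0002, -0.0026, 0.0004], 'effort': [-0.0003, -39.3691, -37.0176, -0.0002, 0.0071, -0.0], 'tool_pos': [0.2051, 0.5898, 0.2471], 'tool_rot': [-0.5233, -3.0971, 0.0032], 'contact_force': [-0.0908, -0.2083, 0.4165], 'wrist_torque': [-0.023, 0.0295, -0.0144], 'opening': 0.0854} 0.017
scene [[377.52335444   0.         324.38052799]
 [  0.         377.52335444 201.00693489]
 [  0.           0.           1.        ]] [[-0.0301542   0.99946699 -0.01250836]
 [ 0.81962073  0.01756162 -0.57263727]
 [-0.57211238 -0.02751953 -0.81971343]] [ 0.00603553 -0.3422429   1.72709413]
top [[431.38059619   0.         313.71607175]
 [  0.         431.38059619 204.09403885]
 [  0.           0.           1.        ]] [[ 0.02955594 -0.99952192  0.00907651]
 [-0.98782168 -0.03059526 -0.15255247]
 [ 0.15275724 -0.00445714 -0.98825369]] [-0.0296729   0.55044239  1.69652256]
```

View pics/scene0.png

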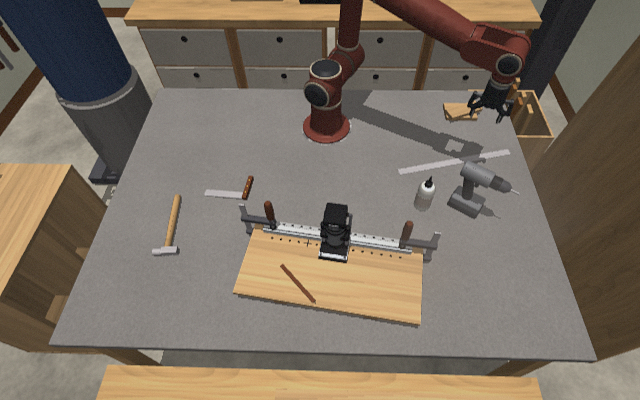

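View pics/top0.png

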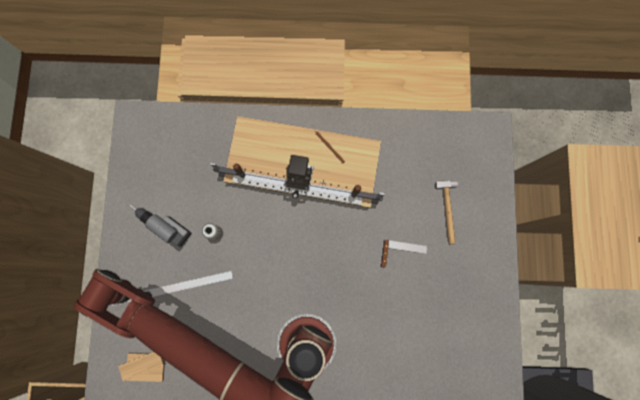

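```bash
python3 - <<'E'
import cv2
a=cv2.imread("pics/scene0.png")[190:330,225:445];cv2.imwrite("pics/z1.png",cv2.resize(a,None,fx=3.6,fy=3.6,interpolation=2))
a=cv2.imread("pics/top0.png")[110:215,205:390];cv2.imwrite("pics/z2.png",cv2.resize(a,None,fx=4.3,fy=4.3,interpolation=2))
E
```

```text
(no output)
```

View pics/z1.png

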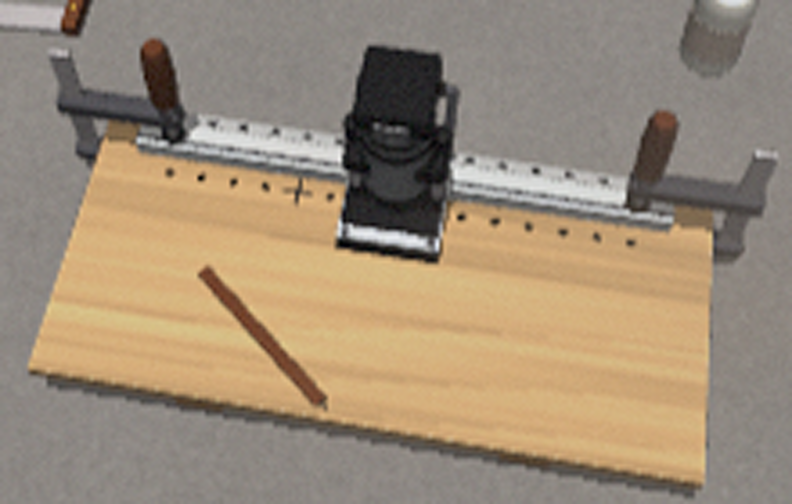

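View pics/z2.png

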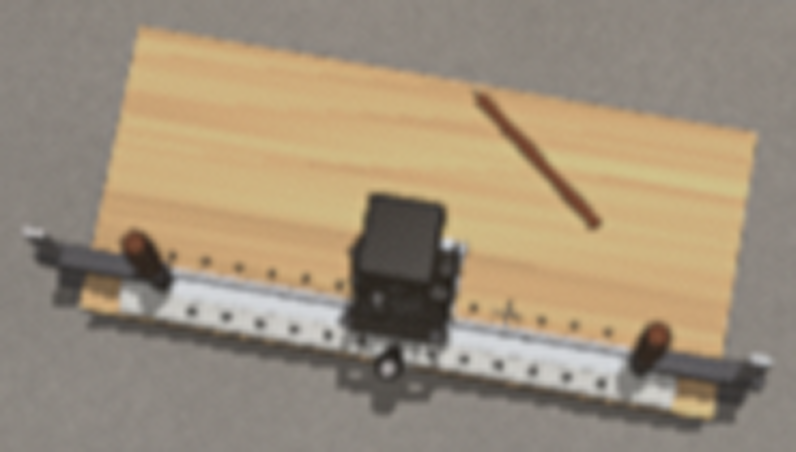

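```bash
cat > h.py <<'E'
import numpy as np,cv2
def ray(d,uv,z):
    C=-d["R"].T@d["t"]; r=d["R"].T@np.linalg.inv(d["K"])@np.array([uv[0],uv[1],1.]);return C+r*(z-C[2])/r[2]
def proj(d,X):
    p=d["K"]@(d["R"]@np.asarray(X)+d["t"]);return p[:2]/p[2]
E
python3 - <<'E'
from h import *
ks=[-7,-6,-5,-4,-3,-2,2,3,4,5,6,7]
P={"scene":([(169,173),(201,178),(233,183),(265,187),(298,190),(331,197),(461,217),(496,222),(529,227),(563,232),(597,237),(631,242)],225,190,3.6),
"top":([(608,332),(574,326),(541,321),(509,312),(474,308),(340,285),(306,279),(271,272),(237,267),(205,261),(171,256)],205,110,4.3)}
kt=[-6,-5,-4,-3,-2,2,3,4,5,6,7]
for n in P:
    d=np.load(n+"0.npz");g=cv2.cvtColor(d["image"],cv2.COLOR_RGB2GRAY).astype(float)
    pts,x0,y0,s=P[n];k=ks if n=="scene" else kt
    W=[]
    for (u,v) in pts:
        u=(u+.5)/s-.5+x0;v=(v+.5)/s-.5+y0
        iu,iv=int(round(u)),int(round(v));w=g[iv-3:iv+4,iu-3:iu+4];w=np.clip(np.median(w)-15-w,0,None)
        yy,xx=np.mgrid[iv-3:iv+4,iu-3:iu+4]
        if w.sum()>0:u,v=(w*xx).sum()/w.sum(),(w*yy).sum()/w.sum()
        W.append(ray(d,(u,v),.058))
    W=np.array(W);
    A=np.c_[np.ones(len(k)),np.array(k)*.032];c,*_=np.linalg.lstsq(A,W[:,:2],rcond=None)
    print(n,c,np.linalg.norm(c[1]),np.degrees(np.arctan2(-c[1,0],c[1,1])),"res mm",np.round((W[:,:2]-A@c)*1000,1).tolist())
E
```

```text
scene [[0.65071956 0.04973353]
 [0.14593809 0.98865073]] 0.9993638895707585 -8.396985491726033 res mm [[0.4, -0.6], [0.7, -0.9], [0.2, -0.4], [-0.2, -0.5], [-2.1, 0.4], [0.9, 4.0], [-0.2, -1.4], [-0.5, -0.5], [-0.2, -0.6], [0.3, 0.3], [-0.1, 0.2], [0.7, -0.1]]
top [[0.65025868 0.04866479]
 [0.1383211  0.99589893]] 1.0054588052356759 -7.9072645912544886 res mm [[-1.2, 2.3], [-0.2, 2.1], [-0.9, 0.8], [1.1, -1.1], [0.3, 1.3], [1.1, -12.3], [1.0, -0.0], [0.2, 0.1], [1.3, -0.7], [1.9, -1.2], [-4.5, 8.8]]
```

```bash
cat >> h.py <<'E'
M=np.array([.6505,.0495]);th=np.radians(-8.3)
ex=np.array([np.cos(th),np.sin(th),0]);ey=np.array([-np.sin(th),np.cos(th),0]);ez=np.array([0,0,1.])
O=np.r_[M,0]-.040*ex
def J(x,y,z): return O+x*ex+y*ey+z*ez
from scipy.spatial.transform import Rotation as Ro
E
python3 - <<'E'
from h import *
R=Ro.from_rotvec([-0.5233,-3.0971,0.0032]).as_matrix();print(R.round(3), J(-.037,0,.121))
print("yaw of tool y",np.degrees(np.arctan2(R[1,1],R[0,1])),"jig y",np.degrees(np.arctan2(ey[1],ey[0])))
a=-np.sin(np.radians(28))*ex+np.cos(np.radians(28))*ez
L={"knob":J(-.037,0,.121),"knobtop":J(-.037,0,.121)+.013*a,"bowL":J(-.018,.047,.186),"bowR":J(-.018,-.047,.186)}
for i,(p,q) in enumerate([(1,1),(1,-1),(-1,-1),(-1,1)]):L["b%d"%i]=J(.04+p*.036,q*.033,.281)
for n,(x0,y0,w,h,s) in {"scene":(290,190,90,75,8),"top":(265,140,70,70,8)}.items():
    d=np.load(n+"0.npz");im=cv2.resize(d["image"][y0:y0+h,x0:x0+w,::-1],None,fx=s,fy=s,interpolation=2)
    im=np.clip(im.astype(float)*1.8,0,255).astype(np.uint8)
    for k,X in L.items():
        u=(proj(d,X)-[x0,y0]+.5)*s;print(n,k,u.round());cv2.circle(im,tuple(int(v) for v in u),3,(0,0,255) if k[0]!="b" else (0,255,0),-1)
    cv2.imwrite(f"pics/z_{n}.png",im)
E
```

```text
[[-0.944  0.329 -0.001]
 [ 0.329  0.944 -0.002]
 [ 0.    -0.002 -1.   ]] [0.57430651 0.06061543 0.121     ]
yaw of tool y 70.81926877445281 jig y 81.7
scene knob [390. 232.]
scene knobtop [393. 206.]
scene bowL [500. 202.]
scene bowR [273. 170.]
scene b0 [440. 269.]
scene b1 [262. 244.]
scene b2 [295.  85.]
scene b3 [468. 109.]
top knob [244. 440.]
top knobtop [241. 448.]
top bowL [147. 358.]
top bowR [346. 393.]
top b0 [204. 115.]
top b1 [352. 141.]
top b2 [323. 298.]
top b3 [175. 272.]
```

View pics/z_top.png

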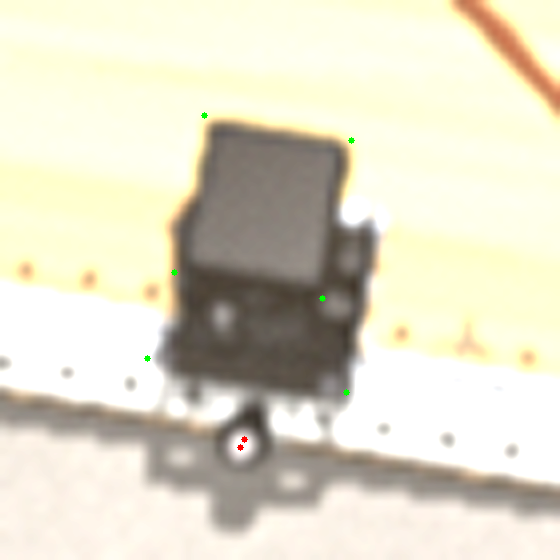

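View pics/z_scene.png

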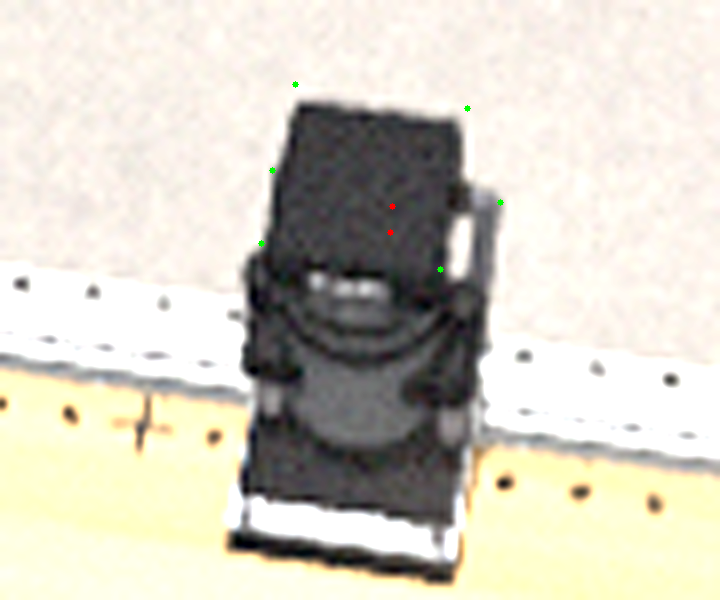

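```bash
cat >> h.py <<'E'
def go(p,yaw=81.7):
    from station import sensors
    o=sensors.get_obs();R=Ro.from_rotvec(o["tool_rot"]).as_matrix()
    d=R.T@(np.asarray(p)-o["tool_pos"])*100
    y=np.degrees(np.arctan2(R[1,1],R[0,1]));j=o["tool_pos"]-O
    print("t",round(o["t"],2),"d cm",d.round(2),"twist",round(-(yaw-y),1),"jig mm",(np.array([j@ex,j@ey,j[2]])*1000).round(1),"F",np.round(o["contact_force"],1),"op",round(o["opening"],4),"tz",R[:,2].round(3))
E
python3 -c "
from h import *
go(J(-.045,0,.35))"
```

```text
t 0.1 d cm [-51.47 -38.02 -10.22] twist -10.9 jig mm [-478.7  470.4  247.2] F [-0.1  0.   0.3] op 0.0854 tz [-0.001 -0.002 -1.   ]
```

>>> move_arm(
  increments=[
    [0, 0, -6, 0, 5],
    [0, 0, -11, -4, 5],
    [-4.9, -3.6, -11, -11, 5],
    [-9.8, -7.2, -11, -11, 5],
    [-14.7, -10.8, -11, -11, 5],
  ],
)

```text
t: 0.72
tool_pos: [0.3092, 0.4384, 0.3578]
tool_rot: [-0.223, -3.134, 0.001]
contact_force: [-0.1, 0.7, -0.6]
opening: 0.0501
```

```bash
python3 -c "
from h import *
go(J(-.045,0,.35))"
```

```text
t 0.72 d cm [-30.79 -33.64   0.8 ] twist 0.2 jig mm [-353.8  335.6  357.8] F [-0.1  0.7 -0.6] op 0.0501 tz [-0. -0. -1.]
```

>>> move_arm(
  increments=[
    [-4.2, -4.5, 0, 0, 5],
    [-8.4, -9, 0, 0, 5],
    [-12.6, -13.5, 0, 0, 5],
    [-16.8, -18, 0, 0, 5],
    [-21, -22.5, 0, 0, 5],
  ],
)

```text
t: 1.35
tool_pos: [0.4852, 0.1855, 0.3579]
tool_rot: [-0.224, -3.133, -0.0]
contact_force: [1.3, 0.9, 0.1]
opening: 0.0498
```

```bash
python3 -c "
from h import *
go(J(-.045,0,.35))"
```

```text
t 1.35 d cm [ -9.8  -11.09   0.79] twist 0.1 jig mm [-143.2  110.7  357.9] F [1.3 0.9 0.1] op 0.0498 tz [-0.  0. -1.]
```

>>> move_arm(
  increments=[
    [-4.2, -5.5, 0, 0, 5],
    [-8.3, -11.1, 0, 0, 5],
    [-8.3, -11.1, 5.8, 0, 5],
    [-8.3, -11.1, 11.5, 0, 4.5],
    [-8.3, -11.1, 13.8, 0, 4.5],
  ],
)

```text
t: 1.98
tool_pos: [0.5484, 0.0652, 0.2148]
tool_rot: [-0.225, -3.125, 0.001]
contact_force: [0.3, 0.9, 0.4]
opening: 0.0449
```

```bash
cat > look.py <<'E'
import sys;from h import *;from station import get_image
n0=sys.argv[1]
go(J(-.047,0,.139))
for n,(x0,y0,w,h,s) in {"scene":(270,170,100,100,6),"top":(265,140,90,90,6)}.items():
    d=get_image(n);np.savez(f"{n}_l.npz",**d);im=cv2.resize(d["image"][y0:y0+h,x0:x0+w,::-1],None,fx=s,fy=s,interpolation=2)
    im=np.clip(im.astype(float)*1.8,0,255).astype(np.uint8);cv2.imwrite(f"pics/{n0}_{n}.png",im)
E
python3 look.py a
```

```text
t 1.98 d cm [-1.69 -0.07  7.56] twist 0.1 jig mm [-63.3   0.8 214.8] F [0.3 0.9 0.4] op 0.0449 tz [-0.008  0.    -1.   ]
```

View pics/a_top.png

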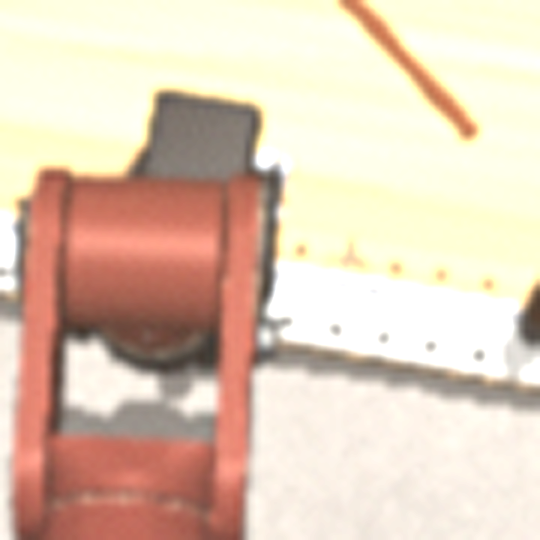

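View pics/a_scene.png

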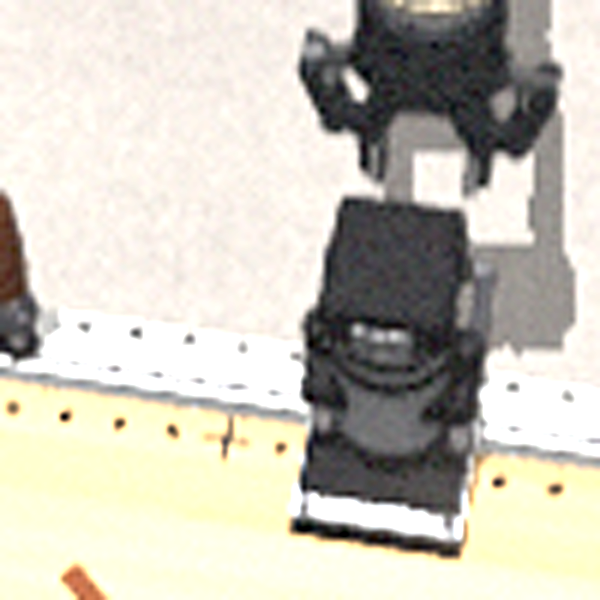

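```bash
python3 -c "
from h import *
d=np.load('scene_l.npz');im=d['image'][90:290,220:440,::-1];cv2.imwrite('pics/b.png',cv2.resize(im,None,fx=3,fy=3,interpolation=2))
for X in ([0,0,.215],[0,0,.271],[0,0,.3],[0,0,.35]): print(X[2],(proj(d,[.549,.065,X[2]])-[220,90])*3)
"
```

```text
0.215 [360.60670584 319.95554782]
0.271 [361.77190518 288.90729506]
0.3 [362.41139084 271.8673674 ]
0.35 [363.57745668 240.79602532]
```

View pics/b.png

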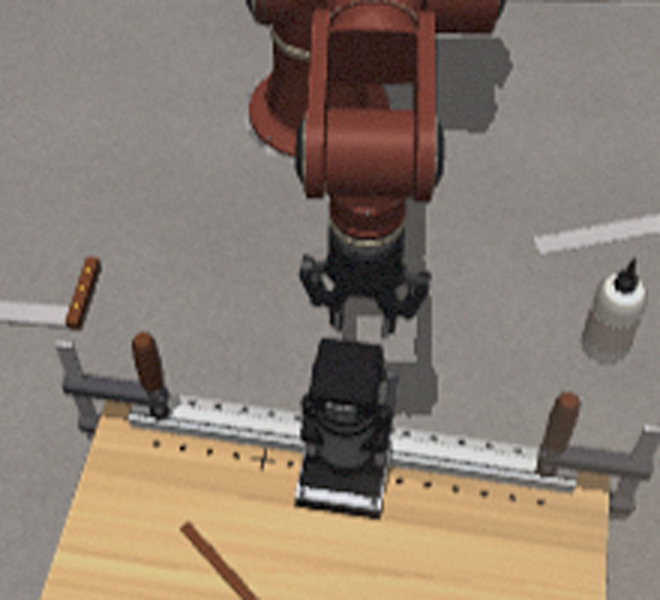

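>>> move_arm(
  increments=[
    [-1.2, -0.1, 1, 0, 4.5],
    [-1.6, -0.1, 4, 0, 4.5],
    [-1.6, -0.1, 6.2, 0, 4.5],
    [-1.6, -0.1, 6.8, 0, 4.5],
  ],
)

```text
t: 2.58
tool_pos: [0.5671, 0.0624, 0.152]
tool_rot: [-0.224, -3.133, 0.0]
contact_force: [-0.5, -0.7, -1.1]
opening: 0.0454
```

```bash
python3 look.py c
```

```text
t 2.58 d cm [ 0.26 -0.07  1.3 ] twist 0.1 jig mm [-44.3   0.7 152. ] F [-0.5 -0.7 -1.1] op 0.0454 tz [-0. -0. -1.]
```

View pics/c_scene.png

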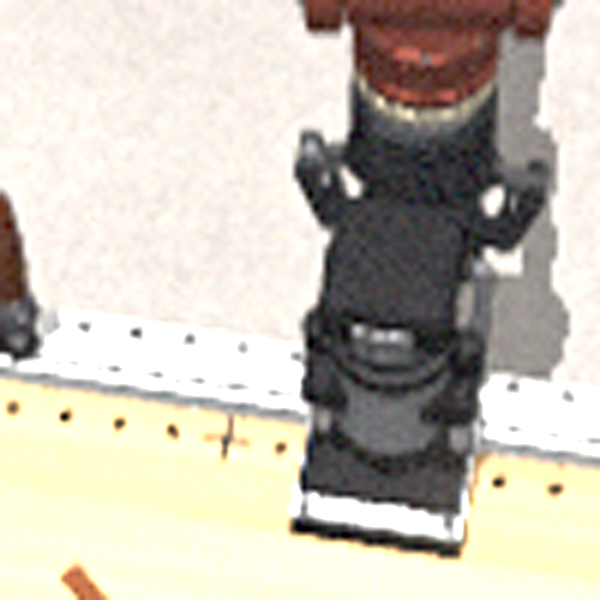

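>>> move_arm(
  increments=[
    [0.25, -0.07, 0, 0, 4],
    [0.25, -0.07, 0.5, 0, 4],
    [0.25, -0.07, 0.9, 0, 4],
    [0.25, -0.07, 0.9, 0, 4],
  ],
)

```text
t: 3.18
tool_pos: [0.5637, 0.0621, 0.1428]
tool_rot: [-0.224, -3.133, 0.0]
contact_force: [0.5, 0.3, -0.2]
opening: 0.0399
```

```bash
python3 -c "
from h import *
go(J(-.047,0,.139))"
```

```text
t 3.17 d cm [-0.07  0.01  0.38] twist 0.1 jig mm [-4.770e+01 -1.000e-01  1.428e+02] F [ 0.5  0.3 -0.2] op 0.0399 tz [-0.001  0.    -1.   ]
```

No contact yet; going down in 1.5 mm steps.

>>> move_arm(
  increments=[
    [0, 0, 0.15, 0, 4],
    [0, 0, 0.3, 0, 4],
    [0, 0, 0.4, 0, 4],
  ],
)

```text
t: 3.55
tool_pos: [0.564, 0.0621, 0.1392]
tool_rot: [-0.224, -3.134, 0.0]
contact_force: [-0.7, 0.1, -0.3]
opening: 0.0396
```

>>> move_arm(
  increments=[
    [0, 0, 0.1, 0, 4],
    [0, 0, 0.2, 0, 4],
    [0, 0, 0.2, 0, 4],
  ],
)

```text
t: 3.92
tool_pos: [0.564, 0.0621, 0.1372]
tool_rot: [-0.224, -3.133, 0.0]
contact_force: [-0.5, -0.3, 0.4]
opening: 0.0397
```

>>> move_arm(
  increments=[
    [0, 0, 0.1, 0, 4],
    [0, 0, 0.2, 0, 4],
    [0, 0, 0.2, 0, 4],
  ],
)

```text
t: 4.3
tool_pos: [0.5639, 0.0621, 0.1352]
tool_rot: [-0.224, -3.133, 0.0]
contact_force: [-0.5, -0.8, -0.3]
opening: 0.04
```

>>> move_arm(
  increments=[
    [0, 0, 0.1, 0, 4],
    [0, 0, 0.2, 0, 4],
    [0, 0, 0.2, 0, 4],
  ],
)

```text
t: 4.68
tool_pos: [0.5639, 0.0621, 0.1332]
tool_rot: [-0.224, -3.133, -0.0]
contact_force: [0.3, 0.1, -0.8]
opening: 0.0397
```

>>> move_arm(
  increments=[
    [0, 0, 0.1, 0, 3],
    [0, 0, 0.1, 0, 2.8],
    [0, 0, 0.1, 0, 2.4],
    [0, 0, 0.1, 0, 2.0],
    [0, 0, 0.1, 0, 2.0],
  ],
  newtons=50,
)

```text
t: 5.3
tool_pos: [0.564, 0.0619, 0.1326]
tool_rot: [-0.224, -3.133, 0.001]
contact_force: [-2.1, -2.6, 2.0]
opening: 0.0229
```

```bash
python3 look.py d
```

```text
t 5.3 d cm [-0.04  0.02 -0.64] twist 0.1 jig mm [-47.4  -0.2 132.6] F [-2.1 -2.6  2. ] op 0.0229 tz [-0. -0. -1.]
```

View pics/d_scene.png

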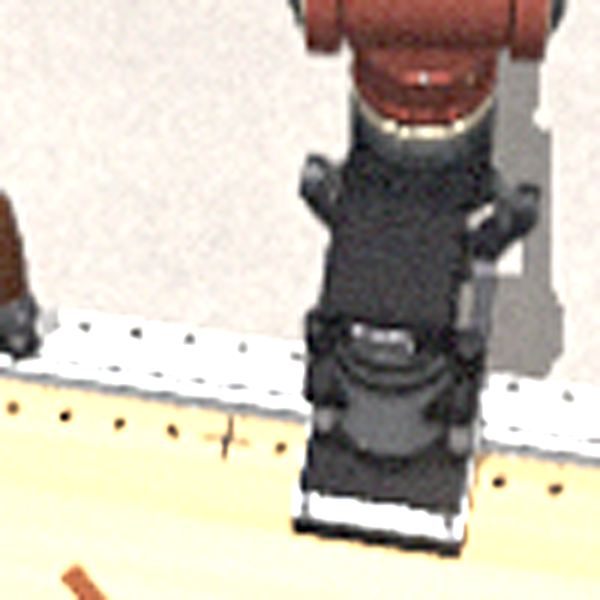

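>>> move_arm(
  increments=[
    [0, 0, 0, 0, 2.0],
    [0, 0, 0, 0, 2.0],
  ],
)

```text
t: 5.65
tool_pos: [0.564, 0.0619, 0.1326]
tool_rot: [-0.224, -3.133, 0.001]
contact_force: [-3.1, -1.2, 4.2]
opening: 0.0221
```

>>> move_arm(
  increments=[
    [0, 0, 0, 0, 4],
    [-0.2, 0, 0, 0, 4],
    [-0.45, 0, 0.1, 0, 4],
    [-0.45, 0, 0.2, 0, 4],
    [-0.45, 0, 0.2, 0, 4],
  ],
)

```text
t: 6.28
tool_pos: [0.5684, 0.0615, 0.1301]
tool_rot: [-0.224, -3.133, -0.0]
contact_force: [0.6, 0.3, 1.0]
opening: 0.0398
```

>>> move_arm(
  increments=[
    [0, 0, 0.1, 0, 4],
    [0, 0, 0.2, 0, 4],
    [0, 0, 0.2, 0, 4],
  ],
)

```text
t: 6.65
tool_pos: [0.5684, 0.0615, 0.1282]
tool_rot: [-0.224, -3.133, -0.0]
contact_force: [0.4, -0.5, 0.2]
opening: 0.0401
```

>>> move_arm(
  increments=[
    [0, 0, 0, 0, 3],
    [0, 0, 0, 0, 2.4],
    [0, 0, 0, 0, 2.0],
    [0, 0, 0, 0, 2.0],
    [0, 0, 0, 0, 2.0],
  ],
)

```text
t: 7.28
tool_pos: [0.5685, 0.0613, 0.1286]
tool_rot: [-0.224, -3.134, 0.001]
contact_force: [-2.4, -1.6, 4.2]
opening: 0.0235
```

>>> move_arm(
  increments=[
    [0, 0, 0, 0, 2.0],
  ],
)

```text
t: 7.4
tool_pos: [0.5685, 0.0613, 0.1286]
tool_rot: [-0.224, -3.134, 0.001]
contact_force: [-2.7, -1.5, 3.7]
opening: 0.0236
```

>>> move_arm(
  increments=[
    [0.14, 0, -0.26, 0, 2.0],
    [0.28, 0, -0.53, 0, 2.0],
    [0.42, 0, -0.79, 0, 2.0],
    [0.54, 0, -1.02, 0, 2.0],
    [0.54, 0, -1.02, 0, 2.0],
  ],
  newtons=60,
)

```text
t: 8.02
tool_pos: [0.5636, 0.062, 0.1377]
tool_rot: [0.224, 3.132, -0.0]
contact_force: [5.9, -1.5, -5.5]
opening: 0.0229
```

```bash
python3 look.py e
```

```text
t 8.03 d cm [-0.08  0.02 -0.13] twist 0.1 jig mm [-47.8  -0.2 137.7] F [ 5.9 -1.5 -5.5] op 0.0229 tz [ 0.002 -0.    -1.   ]
```

View pics/e_scene.png

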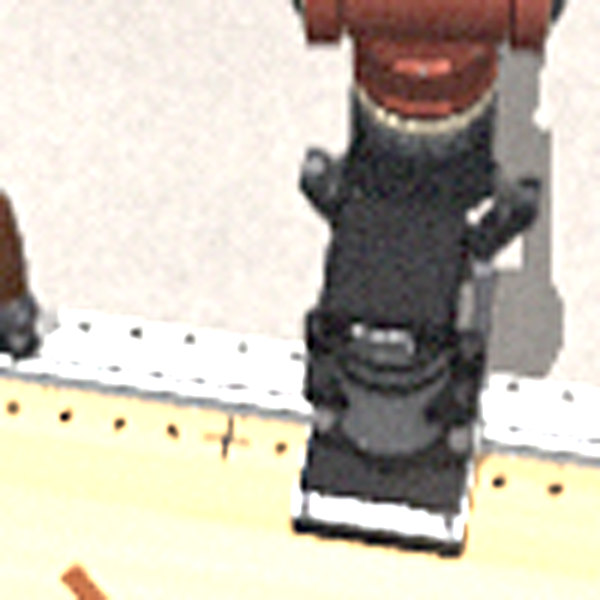

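>>> move_arm(
  increments=[
    [0, -0.4, 0, 0, 2.0],
    [0, -1.2, 0, 0, 2.0],
    [0, -2.0, 0, 0, 2.0],
  ],
)

```text
t: 8.5
tool_pos: [0.5609, 0.0435, 0.1376]
tool_rot: [0.224, 3.131, 0.005]
contact_force: [6.2, 2.8, -5.6]
opening: 0.023
```

```bash
python3 look.py f
```

```text
t 8.5 d cm [-0.08  1.89 -0.13] twist 0.1 jig mm [-47.8 -18.9 137.6] F [ 6.2  2.8 -5.6] op 0.023 tz [ 0.002  0.003 -1.   ]
```

View pics/f_scene.png

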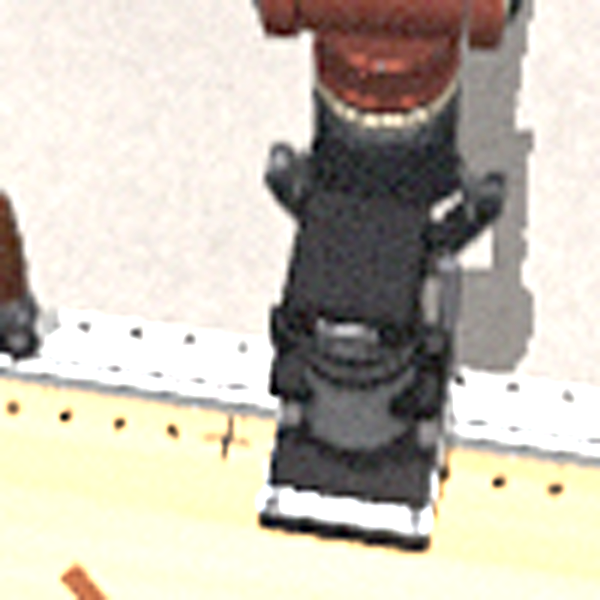

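>>> move_arm(
  increments=[
    [0, -2, 0, 0, 2.0],
    [0, -4, 0, 0, 2.0],
    [0, -6, 0, 0, 2.0],
    [0, -7.6, 0, 0, 2.0],
    [0, -7.6, 0, 0, 2.0],
  ],
)

```text
t: 9.22
tool_pos: [0.5496, -0.034, 0.1374]
tool_rot: [0.226, 3.132, -0.002]
contact_force: [4.5, -3.1, -6.9]
opening: 0.0231
```

```bash
python3 look.py g
```

```text
t 9.22 d cm [-0.08  9.72 -0.17] twist 0.0 jig mm [-47.8 -97.2 137.4] F [ 4.5 -3.1 -6.9] op 0.0231 tz [ 0.001 -0.001 -1.   ]
```

View pics/g_scene.png

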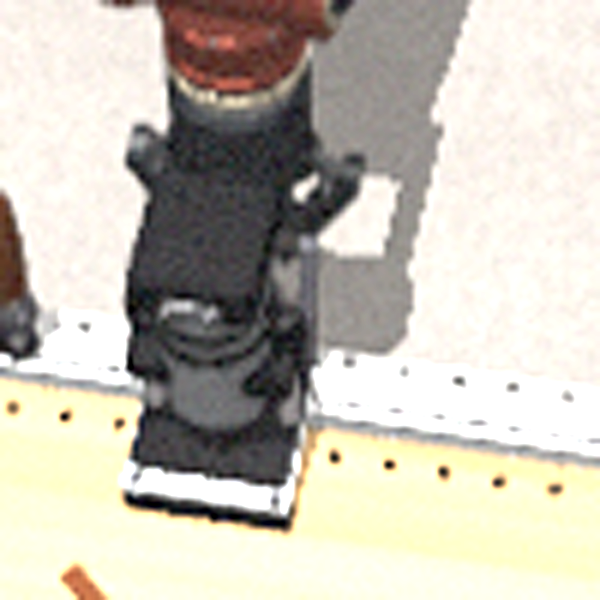

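>>> move_arm(
  increments=[
    [0, 0.1, 0, 0, 2.0],
    [0, 0.12, 0, 0, 2.0],
  ],
)

```text
t: 9.57
tool_pos: [0.5499, -0.032, 0.1374]
tool_rot: [0.224, 3.132, -0.001]
contact_force: [4.0, -4.0, -6.2]
opening: 0.0232
```

```bash
python3 -c "
from h import *
go(J(-.047,-.096,.139))"
```

```text
t 9.57 d cm [-0.07 -0.08 -0.15] twist 0.1 jig mm [-47.7 -95.2 137.4] F [ 4.  -4.  -6.2] op 0.0232 tz [ 0.001 -0.001 -1.   ]
```

>>> move_arm(
  increments=[
    [0, -0.07, 0, 0, 2.0],
    [-0.14, -0.09, 0.26, 0, 2.0],
    [-0.28, -0.09, 0.53, 0, 2.0],
    [-0.36, -0.09, 0.68, 0, 2.0],
    [-0.36, -0.09, 0.68, 0, 2.0],
  ],
)

```text
t: 10.2
tool_pos: [0.5531, -0.033, 0.1313]
tool_rot: [0.224, 3.133, 0.0]
contact_force: [4.3, -0.7, -6.0]
opening: 0.0231
```

```bash
python3 -c "
from h import *
go(J(-.047,-.096,.139))"
```

```text
t 10.2 d cm [ 0.26 -0.03 -0.77] twist 0.1 jig mm [-44.4 -95.7 131.3] F [ 4.3 -0.7 -6. ] op 0.0231 tz [ 0.  0. -1.]
```

>>> move_arm(
  increments=[
    [-0.1, 0, 0.2, 0, 2.0],
    [-0.17, 0, 0.33, 0, 2.0],
    [-0.17, 0, 0.33, 0, 2.0],
  ],
)

```text
t: 10.58
tool_pos: [0.5545, -0.0333, 0.1287]
tool_rot: [-0.224, -3.133, 0.0]
contact_force: [-0.6, -1.0, -0.4]
opening: 0.023
```

```bash
python3 -c "
from h import *
go(J(-.047,-.096,.139))"
```

```text
t 10.57 d cm [ 0.4  -0.02 -1.03] twist 0.1 jig mm [-43.  -95.8 128.7] F [-0.6 -1.  -0.4] op 0.023 tz [-0.001 -0.    -1.   ]
```

>>> move_arm(
  increments=[
    [0, 0, 0, 0, 3],
    [0, 0, 0, 0, 4],
    [0, 0, 0, 0, 4],
    [0.3, 0, -1, 0, 4],
    [0.5, 0, -4, 0, 4],
  ],
)

```text
t: 11.2
tool_pos: [0.5483, -0.0322, 0.1674]
tool_rot: [-0.224, -3.129, -0.001]
contact_force: [0.9, -0.1, 0.1]
opening: 0.0399
```

>>> move_arm(
  increments=[
    [0, 0, -5, 0, 4],
    [0, 0, -10, 0, 3],
    [4, 0, -14, 0, 2],
    [8, 0, -16, 0, 1],
    [10, 0, -16, 0, 0],
  ],
)

```text
t: 11.82
tool_pos: [0.4502, -0.0181, 0.3323]
tool_rot: [0.223, 3.127, -0.001]
contact_force: [0.8, -0.5, 0.8]
opening: 0.0003
```

```bash
sed -i 's/(270,170,100,100,6)/(230,180,150,110,5)/;s/(265,140,90,90,6)/(265,130,90,90,6)/' look.py; python3 look.py i
```

```text
t 11.82 d cm [-10.05   9.57  19.39] twist 0.1 jig mm [-148.5  -95.8  332.3] F [ 0.8 -0.5  0.8] op 0.0003 tz [ 0.006 -0.001 -1.   ]
```

View pics/i_scene.png

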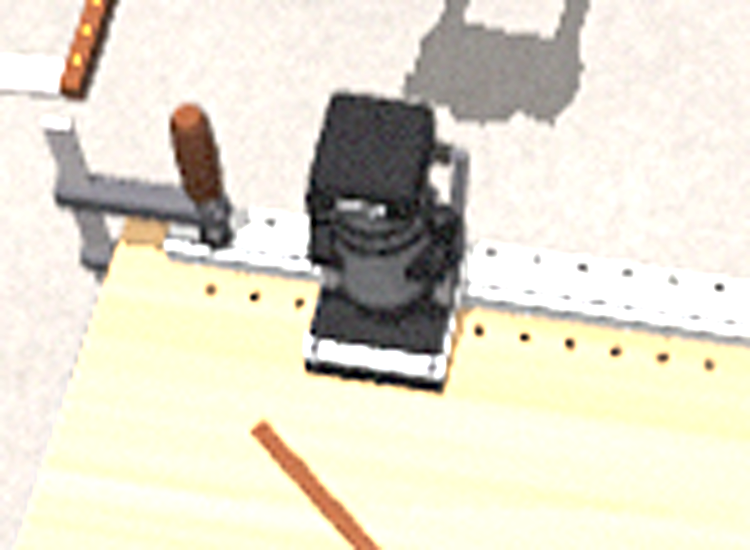

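View pics/i_top.png

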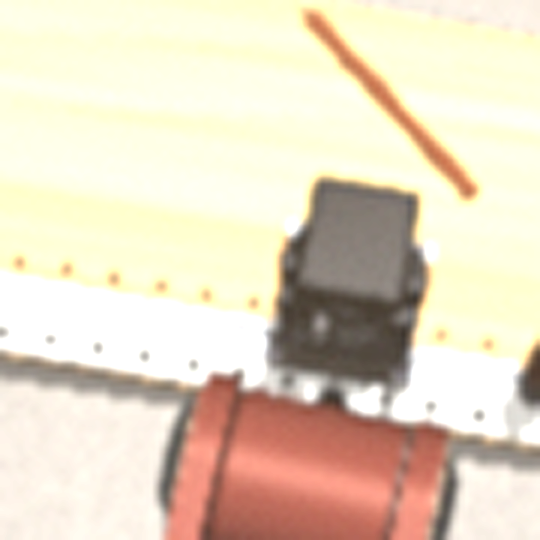

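```bash
python3 -c "
from h import *
d=np.load('top0.npz')
a=ray(d,(298.5-.5,165.4-.5),.281);b=ray(d,(324.95-.5,170.1-.5),.281)
print(a,b,np.linalg.norm(b-a), (b-a)@ey,(b-O)@ex,(b-O)@ey,(a-O)@ex,(a-O)@ey)
go(J(.042,-.096,.32))"
```

```text
[0.65200302 0.04748233 0.281     ] [ 0.63801463 -0.04602169  0.281     ] 0.09454457718576728 -0.0945439514000406 0.041434552322753844 -0.09632351956091739 0.04177854200612611 -0.0017795681608767772
t 11.93 d cm [-19.08  -0.06   1.09] twist 0.1 jig mm [-148.8  -95.8  330.3] F [ 0.2 -0.  -0.1] op -0.0003 tz [ 0.003 -0.001 -1.   ]
```

>>> move_arm(
  increments=[
    [-5, 0, 0, 0, 0],
    [-10, 0, 0, 0, 0],
    [-15, 0, 0, 0, 0],
    [-19, 0, 0, 0, 0],
    [-19, 0, 1, 0, 0],
  ],
)

```text
t: 12.55
tool_pos: [0.6412, -0.0459, 0.317]
tool_rot: [-0.225, -3.133, -0.0]
contact_force: [0.7, -0.6, 0.2]
opening: -0.0001
```

```bash
python3 look.py j
```

```text
t 12.55 d cm [ 9.12  9.59 17.81] twist 0.1 jig mm [ 44.5 -95.8 317. ] F [ 0.7 -0.6  0.2] op -0.0001 tz [-0.001  0.    -1.   ]
```

View pics/j_scene.png

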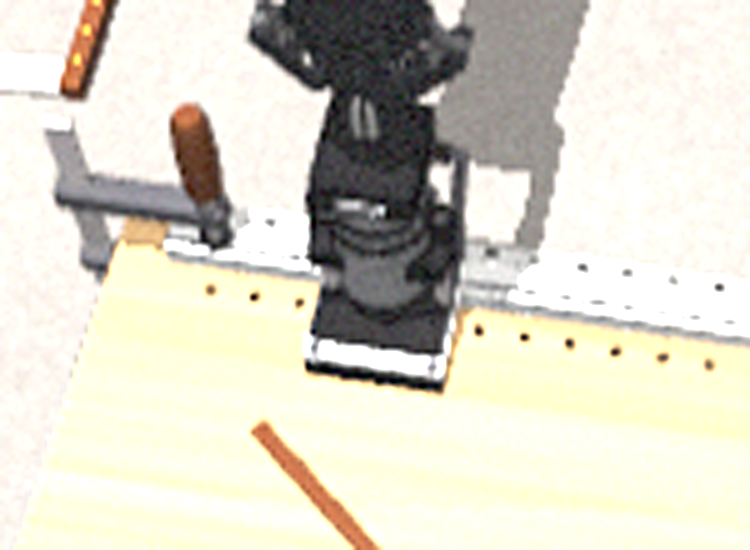

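>>> move_arm(
  increments=[
    [0.2, 0, 1, 0, 0],
    [0.3, 0, 1.8, 0, 0],
    [0.3, 0, 2.4, 0, 0],
    [0.3, 0, 2.8, 0, 0],
  ],
)

```text
t: 13.15
tool_pos: [0.6351, -0.0447, 0.2928]
tool_rot: [0.224, 3.133, -0.0]
contact_force: [-5.8, 0.7, 9.7]
opening: -0.0
```

>>> move_arm(
  increments=[
    [0, 0, 0.5, 0, 0],
    [0, 0, 1.0, 0, 0],
    [0, 0, 1.4, 0, 0],
    [0, 0, 1.5, 0, 0],
  ],
)

```text
t: 13.65
tool_pos: [0.6351, -0.0447, 0.2786]
tool_rot: [0.224, 3.133, -0.0]
contact_force: [-7.7, 1.7, 11.3]
opening: 0.0001
```

>>> move_arm(
  increments=[
    [0, 0, 0.3, 0, 0],
    [0, 0, 0.5, 0, 0],
    [0, 0, 0.6, 0, 0],
    [0, 0, 0.6, 0, 0],
  ],
)

```text
t: 14.15
tool_pos: [0.6351, -0.0448, 0.2732]
tool_rot: [0.224, 3.133, -0.0]
contact_force: [-7.2, 0.4, 11.7]
opening: -0.0001
```

>>> move_arm(
  increments=[
    [0, 0, 0.1, 0, 0],
    [0, 0, 0.15, 0, 0],
    [0, 0, 0.15, 0, 0],
  ],
)

```text
t: 14.52
tool_pos: [0.6351, -0.0447, 0.273]
tool_rot: [0.224, 3.133, -0.001]
contact_force: [-10.5, 1.6, 14.9]
opening: -0.0001
```

>>> move_arm(
  increments=[
    [0, 0, 0.1, 0, 0],
    [0, 0, 0.1, 0, 0],
  ],
)

```text
t: 14.78
tool_pos: [0.6352, -0.0447, 0.2729]
tool_rot: [0.224, 3.132, -0.001]
contact_force: [-11.4, 2.1, 17.8]
opening: -0.0
```

```bash
python3 look.py k
```

```text
t 14.78 d cm [ 8.54  9.57 13.38] twist 0.1 jig mm [ 38.4 -95.4 272.9] F [-11.4   2.1  17.8] op -0.0 tz [ 0.002 -0.001 -1.   ]
```

View pics/k_scene.png

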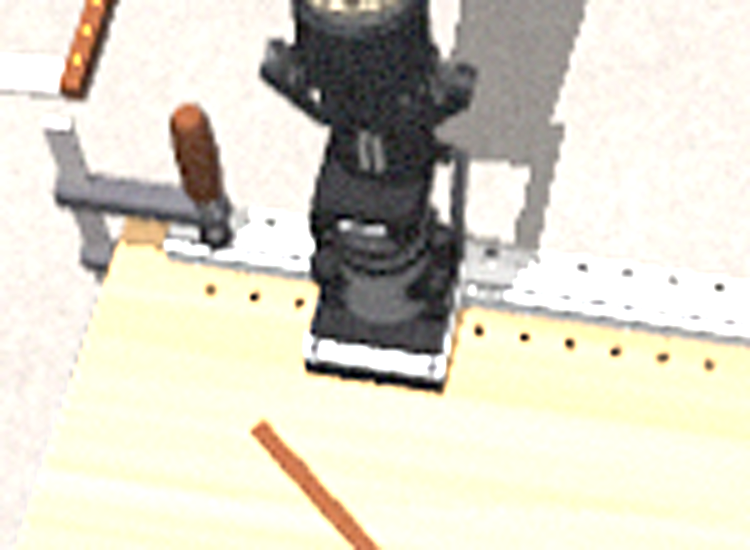

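>>> move_arm(
  increments=[
    [0, 0, -1.5, 0, 0],
    [0, 0, -3, 0, 0],
    [0, 0, -5, 0, 0],
    [0, 0, -9, 0, 0],
    [2, 5, -10, 0, 0],
  ],
)

```text
t: 15.5
tool_pos: [0.6244, 0.0055, 0.3703]
tool_rot: [0.231, 3.128, -0.001]
contact_force: [0.1, 0.8, 0.7]
opening: 0.0004
```

>>> move_arm(
  increments=[
    [3, 5, 0, 0, 0],
    [6, 10, 0, 0, 0],
    [9, 15, 0, 0, 0],
    [12, 20, 0, 0, 0],
    [15, 25, 0, 0, 0],
  ],
)

```text
t: 16.12
tool_pos: [0.5093, 0.2778, 0.3671]
tool_rot: [0.224, 3.133, 0.0]
contact_force: [0.5, -0.5, 0.3]
opening: -0.0001
```

```bash
sed -i 's/(265,130,90,90,6)/(290,145,70,70,8)/' look.py; python3 look.py l; python3 -c "
from h import *
d=np.load('top_l.npz')
a=-np.sin(np.radians(28))*ex+np.cos(np.radians(28))*ez
for s in (0,.008,.013): print(s,(proj(d,J(-.037,-.096,.121)+(.013+s)*a)-[290,145]+.5)*8)
cv2.imwrite('pics/l_full.png',d['image'][:,:,::-1])
"
```

```text
t 16.12 d cm [ -8.52 -20.57  22.8 ] twist 0.1 jig mm [-132.7  205.5  367.1] F [ 0.5 -0.5  0.3] op -0.0001 tz [ 0.001  0.    -1.   ]
0 [238.4706999  442.46021669]
0.008 [237.44194169 447.71588446]
0.013 [236.7941519  451.02528002]
```

View pics/l_top.png

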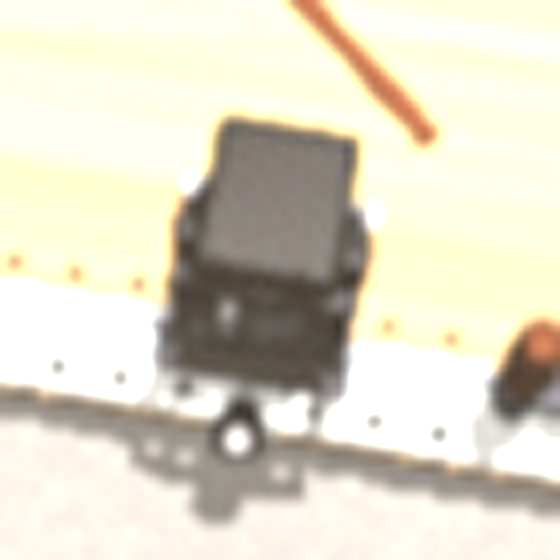

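View pics/l_scene.png

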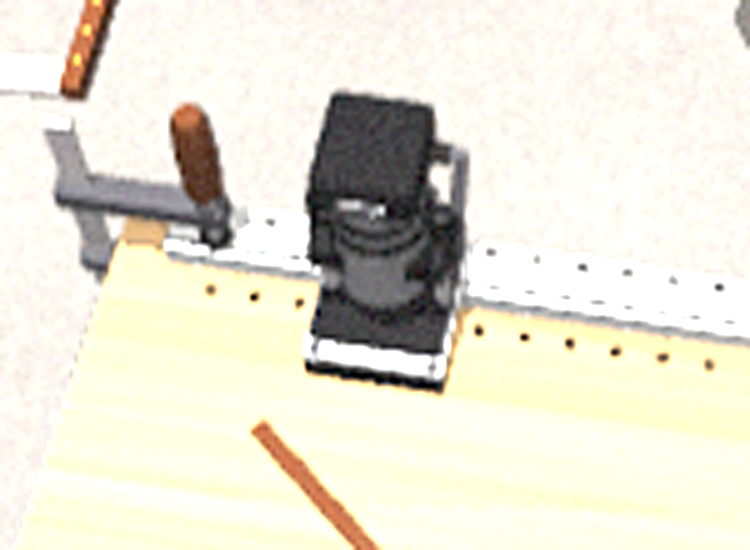

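View pics/l_full.png

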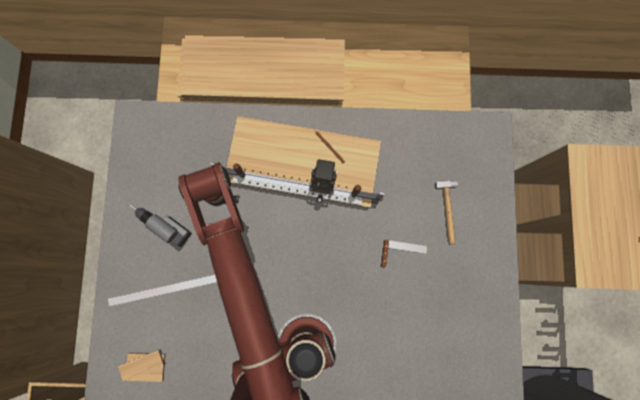

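```bash
python3 -c "
from h import *
a=-np.sin(np.radians(28))*ex+np.cos(np.radians(28))*ez
for f,y in (('top0',0),('top_l',-.096)):
    d=np.load(f+'.npz');p=proj(d,J(-.037,y,.121)+.013*a);g=cv2.cvtColor(d['image'],cv2.COLOR_RGB2GRAY).astype(float)
    iu,iv=int(round(p[0])),int(round(p[1]));w=g[iv-5:iv+5,iu-4:iu+5];print(f,p,iu,iv);print(w.astype(int))
    # dark ring + cap: row wise
"
```

```text
top0 [294.61835641 195.47866932] 295 195
[[137 157 156 124  84  63  64  95 122]
 [148 166 153 103  56  38  47  93 145]
 [136 128  97  59  40  35  38  95 165]
 [ 96  76  55  61  67  54  39  83 151]
 [ 74  53  66 113 123  93  53  62 111]
 [ 77  59  89 147 158 118  65  55  85]
 [ 80  63  88 136 142 104  62  59  77]
 [ 83  73  74  99  96  73  62  71  80]
 [ 83  80  75  74  72  68  76  81  86]
 [ 83  85  84  82  82  80  82  82  90]]
top_l [319.30883749 199.80752709] 319 200
[[158 175 144  91  54  47  61  93 125]
 [155 156 120  65  36  34  42  91 145]
 [106 100  70  50  57  51  40  79 144]
 [ 77  62  50  82 110  98  60  61 114]
 [ 80  59  64 120 156 137  84  57  88]
 [ 82  61  68 126 159 143  88  54  72]
 [ 84  70  65  94 120 105  71  62  76]
 [ 85  81  74  71  78  72  69  76  84]
 [ 85  84  83  81  80  82  81  84  91]
 [ 83  83  85  85  84  85  85  84  90]]
```

```bash
python3 -c "
from station import order
print(order.finish_job())"
```

```text
the job is handed in; nothing more can be done
None
```

The carriage is locked over the pencil cross, which is the third place towards −y, 96 mm from the middle. The router was pushed to its stop there and sprang back up. I handed the job in at about 16 s; no verdict is reported.

**What I did**
- I gripped the knob from straight above, not tilted along the plunger's axis, because the moves cannot tilt the tool. The first grip was poor, so I opened and went 4 mm further across and 4 mm deeper.
- I pulled the plunger about 11 mm along its axis and slid the carriage to −96 mm. It overshot by about 1 mm at first, and I corrected that.
- I let the plunger drop home, then pushed the router down on its battery with closed fingers.

**What the checks showed**
- **Plunger:** the hand came back to its home-grip height within 0.1 mm with almost no force. In the top picture the knob's cap sits within about 1 mm of its home height.
- **Carriage:** the battery moved 94.5 mm and the knob about 95.3 mm in the pictures, and the gripper travelled 95.6 mm. All fit the 96 mm hole, with the differences at picture accuracy.
- **Router:** going down it stopped hard after about 25 mm, with the force rising to about 18 N. In the last picture it stands at the same height as before the push.
- **Robot:** the arm was clear of everything at the end.

**Not checked directly**
- **Bit on the cross:** I could not see it, because the router's base hides the cross.
- **Glue bottle:** the arm hid it in the final top view. No contact was felt near it, and the drill, square and hammer look unmoved there.

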